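Turn the notched flange to the pointer

ROBOT

A 6-joint arm with a two-finger parallel gripper is mounted at the origin on a cart in front of the work surface, level with it; the furniture and walls round the work are solid. World frame = base frame: x ahead of the robot, y to its left, z up, the work surface at z = 0. Lengths are in mm, angles in rad, forces in N, time in s.
With the tool pointing down it reaches from about 300 to 775 mm from the base axis. Payload 14.6 kg.
Tool frame: the origin (TCP) lies at the very end of the fingers, on their centre line; the grasp point (between the pads) lies 19 mm behind it; z points along the fingers, y is the line along which they close (so a half turn about z gives the same grasp; the last joint's range is limited). The gripper opens to 94 mm and grips with 3 to 60 N. Pads are 16 mm wide; open, the fingers measure 119 mm over their backs; the gripper's body (75 mm by 177 mm) begins 78 mm behind the grasp point.
Start: joints at [1.106, 0.3, 1.521, -0, 1.321, -0.067], TCP at [213.062, 507.044, 205.446] pointing down, gripper open.
Joint ranges: [-3.03, 3.03], [-0.79, 2.21], [0.23, 2.52], [-1.04, 4.18], [0, 3.07], [-2.55, 2.55]. Speed limits (rad/s): [2.22, 2.22, 2.57, 3.14, 3.14, 3.14].

INTERFACE

Orientations are given as [roll, pitch, yaw] about the fixed x, y, z axes, in that order (R = Rz(yaw) Ry(pitch) Rx(roll)).
In Python, from cell import manip, optics gives the robot as it stands.
- The arm moves only by the shell command python3 -m crank 'ROWS' [FORCE]. ROWS is JSON, a list of rows, each a list of 7 numbers: the opening in per cent of the stroke, from 0 (shut) to 100 (fully open), then the shift along the tool's x, y, z in mm, then the turn, a rotation vector about the tool's x, y, z in rad. A call has 1 to 10 rows; each row is the pose to reach, as a shift and turn from the pose commanded when the call began, along the tool's axes at that moment; what a row does not reach only later rows make up. A row lasts 1/10 s, in which the tool goes at most 50 mm and 8.59 degrees, less where a joint would pass 70% of its speed; a pose out of reach is approached as far as the arm can. A call with a gripper value outside its range is refused whole. The fingers move at their own pace and stop on an object; FORCE is the grip in N (left out, the last holds). Time passes only in rows, so rows that repeat a pose let the fingers close. It gives the time, the measured TCP pose, the force, the opening and the grip force at its end, in the units of the state.
- manip.read_state(): the state, without advancing time (a new reading comes with each control period).
- optics.camera(name): name is "side" or "top"; returns (picture, depth): 420x560x3 uint8, red, green, blue; 420x560 float32, mm along the optical axis (not along the pixel's ray), 0 where there is no reading.
- optics.calibration(name): a dict with "camera_matrix" (3x3 intrinsics, pixels), "k1" (the pictures are not rectified: a ray, as slopes to the right and down, at radius r is drawn at 1 + k1 r^2 times it, then the intrinsics apply), "R" (3x3) and "t" (3): a world point X has camera coordinates R X + t. Camera axes: x right, y down, z forward; pixel columns grow to the right and rows downward; lengths in mm; the calibration is good to about 2 mm. A picture is of the moment at which its call begins. calibration takes no time and is no camera call.
- manip.sign_off(): hands the job in; it is judged then, once.
The state is a dict: "clock": time; "joints": joint angles; "qd": joint speeds; "effort": joint torques, N m; "eef_pos": TCP position; "eef_rot": TCP orientation; "wrist_force": force on the tool from outside, world axes, zero at the start; "moment": the same for the moment, N m; "finger_gap": finger opening in mm; "finger_force": force on a finger pad.
Only numpy, scipy, OpenCV 4.12 (cv2) and the standard library are available. Lean on these libraries where they do the work, as an engineer would, in place of code of your own. Each camera call takes 0.05 s, during which the arm holds its last target. There are 200 camera calls.

TASK

Two steel flanges with two ears each sit on spindle stands on the workbench. Turn the one that has the notch in its rim until the notch faces straight at the pointer on its own stand, ready for the cover to go on. Leave the flange with the flat side as it is.

Things in the scene. Friction and masses are not known exactly. Their poses are not given: they have to be found in the camera images.
- notched_stand: grey spindle stand, fixed, carrying the notched flange. Origin on the bench and on the flange's upright turning axis; z up, x points from the axis to the pointer. Round foot 140 mm across; spindle end 68 mm above the bench, the highest point. Pointer: dark steel block at the foot's edge, 62 to 112 mm from the axis, 22 mm wide, top at 30 mm, its point inward, lower than the flange.
- notch (a point): middle of the notch's mouth (24 mm wide, 16 deep) in the flange's rim: 50 mm from the axis, 58 above the bench. x outward, z up. Steel flange, underside at 36 mm, 100 mm across; two ears along this frame's +y and -y reach 95 mm from the axis, 24 mm wide, parallel sides, top at 56 mm. About 2 N sideways on an ear turns it, either way without end; it stays where left. Starts 40 to 109 degrees off.
- flat_stand: a like stand, same sizes and frame, with its own pointer, carrying the other flange: same flange and ears, but in place of the notch one straight flat side
- flat_side (a point): middle of the flat side (73 mm long) of the other flange, 34 mm from that flange's axis, 58 mm above the bench; x points outward. It must stay where it is.

How it is judged:
By the outcome, as a careful person would: the job done as asked, in the order asked, and still so for the second after the job is handed in, with the robot touching nothing.
It also fails if it takes over 32 s, if anything falls off the work surface, if the arm or the gripper's body presses on something with over 40 N, if the wrist force passes 120 N, or if a joint passes its speed limit or range.

## Working session

There is one attempt and no reset: what is moved stays moved. The work goes in short steps, Python scripts to look and compute and a shell command to move; the robot and the scene stay as the last step left them, time stands still between calls to the robot, and variables do not carry over. Pictures are saved under pics/ and viewed, at most 10 in all, crops included, and the job is handed in when it is done.

```bash
mkdir -p pics
cat > h.py <<'E'
import numpy as np,cv2
from cell import manip,optics
def shot(n,f):
    p,d=optics.camera(n); cv2.imwrite('pics/'+f,p[:,:,::-1]); np.savez('pics/'+f[:-4],p=p,d=d); return p,d
def rays(n,uv):
    c=optics.calibration(n);K=np.array(c["camera_matrix"]);R=np.array(c["R"]);t=np.array(c["t"])
    uv=np.array(uv,float).reshape(-1,1,2)
    s=cv2.undistortPoints(uv,K,np.array([c["k1"],0,0,0.]))[:,0]
    d=np.c_[s,np.ones(len(s))]
    return -R.T@t, d@R
def onplane(n,uv,z):
    o,d=rays(n,uv); return o+d*((z-o[2])/d[:,2])[:,None]
E
python3 - <<'E'
from h import *
for n in("top","side"): shot(n,n+'1.png'); c=optics.calibration(n); print(n,onplane(n,[[280,210]],0),rays(n,[[0,0]])[0])
s=manip.read_state();print(s['eef_pos'],s['eef_rot'],s['clock'])
E
```

```text
top [[515.02134064  -6.88996632   0.        ]] [382.49613683  -6.29816485 923.71170078]
side [[566.82474572 125.9048873    0.        ]] [ 222.93551637 -709.30523116  474.3019265 ]
[212.96399504 506.86957689 204.97723392] [-3.14063240e+00 -5.46289326e-05  2.74383674e+00] 0.1
```

View pics/top1.png

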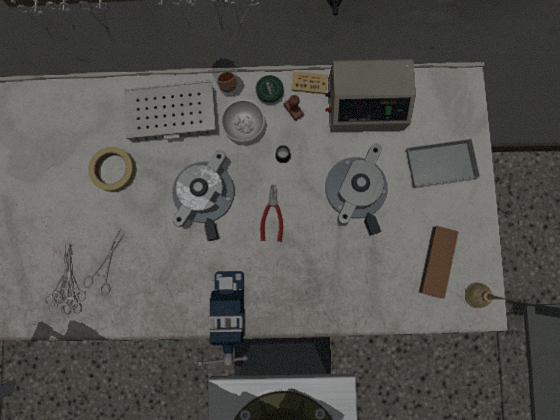

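View pics/side1.png

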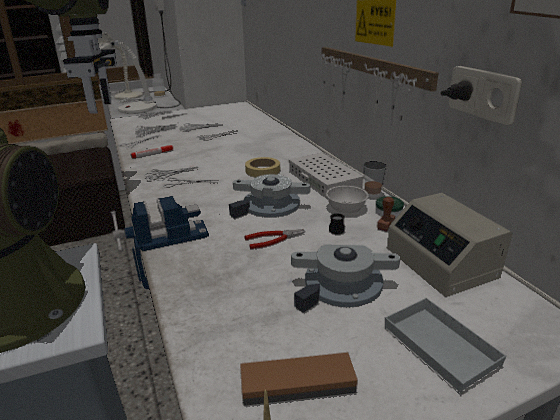

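The top view shows stands at about (203,188) and (359,185), with dark pointers at (211,230) and (373,224). I'll enlarge both to tell the notch from the flat.

Run:
```python
from h import *
p=np.load('pics/top1.npz')['p'];
c=[cv2.resize(cv2.convertScaleAbs(p[140:245,x:x+105,::-1],alpha=1.5),(400,400),interpolation=cv2.INTER_CUBIC) for x in(150,310)]
cv2.imwrite('pics/crop1.png',np.hstack(c))
```

```text
(no output)
```

View pics/crop1.png

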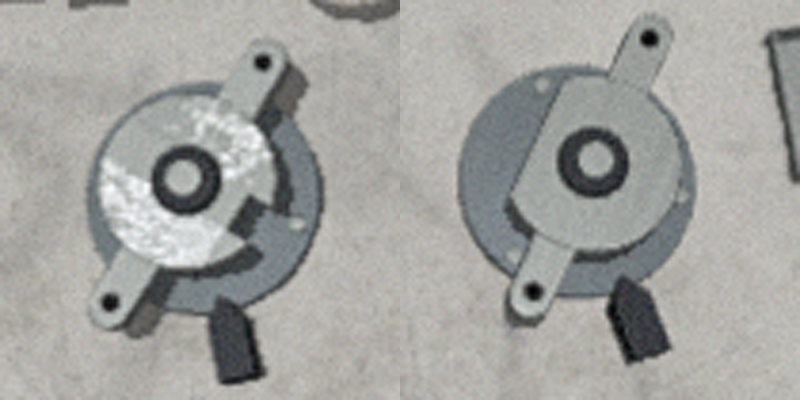

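Left flange carries the notch (crop ≈(250,215), lower right); the right one has the flat. Ear holes are at crop (262,62) and (109,302), the pointer runs from (226,300) to (240,382).

Run:
```python
from h import *
f=lambda a:np.array(a,float)/400*105+[150,140]-0.37
ax=onplane("top",f([[187,180]]),68)[0]; ears=onplane("top",f([[262,62],[109,302]]),56); n=onplane("top",f([[249,217]]),58)[0]
p=np.load('pics/top1.npz')['p'][140:245,150:255]
m=((p.max(2)<62)).astype('uint8'); m[:75]=0
k,l,st,ce=cv2.connectedComponentsWithStats(m); i=1+np.argmax(st[1:,4]); print(st[i],ce[i])
ys,xs=np.nonzero(l==i); 
P=onplane("top",np.c_[xs+150,ys+140],30)[:,:2]; c=P.mean(0)
tip=onplane("top",f([[226,300],[240,381]]),[30])
A=lambda v:np.degrees(np.arctan2(v[1],v[0]))
print('axis',ax,'ears',ears,'mid',ears.mean(0),'notch',n)
print('ptr cen',c,'tip',tip)
C=ears.mean(0)
print('ang ptr',A(c-C[:2]),A(c-ax[:2]),A(tip[1]-tip[0]),'notch',A(n-C),A(n-ax),'ears-perp',A(ears[0]-ears[1])+90,A(ears[0]-ears[1])-90, 'notch r',np.linalg.norm(n-C))
fa=lambda a:np.array(a,float)/400*105+[310,140]-0.37
e2=onplane("top",fa([[250,38],[134,291]]),56);print('flat ears',e2)
```

```text
[ 51  77  19  24 244] [61.0942623 89.4795082]
axis [558.94018484 163.9409912   68.        ] ears [[628.68300188 123.7131915   56.        ]
 [493.20682904 209.96339665  56.        ]] mid [560.94491546 166.83829408  56.        ] notch [538.98831677 130.98644504  58.        ]
ptr cen [471.60222845 144.18353976] tip [[496.05036759 148.8175725   30.        ]
 [449.34077335 140.88651795  30.        ]]
ang ptr -165.7713271756464 -167.25318930972887 -170.36337198998098 notch -121.48437930380433 -121.1922213146053 ears-perp 57.517341745222936 -122.48265825477706 notch r 42.0885650127863
flat ears [[ 634.017943   -216.27674008   56.        ]
 [ 490.76805829 -143.58550578   56.        ]]
```

```bash
cat >> h.py <<'E'
from scipy.spatial.transform import Rotation as Ro
def rel(p):
    s=manip.read_state(); return Ro.from_euler('xyz',s['eef_rot']).inv().apply(np.array(p)-s['eef_pos']).round(1)
E
python3 - <<'E'
from h import *
C=np.array([560.5,165.8]);a=np.radians(147.5);g=C+82*np.array([np.cos(a),np.sin(a)])
print(g,rel([*g,140]),rel([*g,33]))
E
```

```text
[491.34190144 209.85856788] [-371.7 -165.9   65.1] [-371.7 -165.8  172.1]
```

```bash
python3 -m crank '[[50,-40,-18,5,0,0,0.03],[50,-80,-36,10,0,0,0.06],[50,-120,-54,15,0,0,0.1],[50,-160,-72,20,0,0,0.13],[50,-200,-90,30,0,0,0.17],[50,-245,-110,40,0,0,0.17],[50,-290,-130,50,0,0,0.17],[50,-330,-148,60,0,0,0.17],[50,-372,-166,65,0,0,0.17],[50,-372,-166,65,0,0,0.17]]' 15
python3 - <<'E'
from h import *
shot("top","top2.png");p,_=shot("side","side2.png")
s=manip.read_state();print(s['clock'],s['eef_pos'],s['eef_rot'],s['finger_gap'])
cv2.imwrite('pics/s2c.png',cv2.resize(p[80:260,180:380,::-1],(800,600)[:2] if 0 else (660,594)))
C=np.array([560.5,165.8]);a=np.radians(147.5);g=C+82*np.array([np.cos(a),np.sin(a)])
print(rel([*g,33]))
E
```

```text
clock: 1.1
eef_pos: [493.9, 206.2, 139.2]
eef_rot: [-3.14, -0.0, 2.569]
wrist_force: [-0.1, 0.5, -0.1]
finger_gap: 47.1
finger_force: 0.0
1.2 [491.76777814 209.26976346 139.92575174] [-3.14077657e+00 -8.13392613e-04  2.57194954e+00] 47.09782662356907
[  0.6   0.4 106.9]
```

View pics/s2c.png

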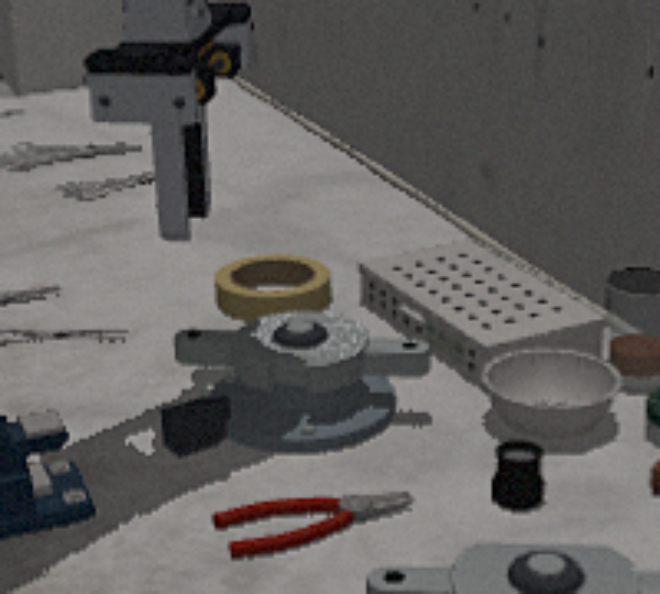

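The side crop shows the fingers over the near ear (crop ≈(200,345)), aligned across it. Descend and grip.

```bash
python3 -m crank '[[50,0,0,35,0,0,0],[50,0,0,70,0,0,0],[50,0,0,95,0,0,0],[50,0,0,107,0,0,0],[50,0,0,107,0,0,0],[20,0,0,107,0,0,0],[0,0,0,107,0,0,0],[0,0,0,107,0,0,0],[0,0,0,107,0,0,0],[0,0,0,107,0,0,0]]' 10
python3 - <<'E'
from h import *
s=manip.read_state();p=np.array(s['eef_pos']);y=s['eef_rot'][2]
C=np.array([560.5,165.8]);v=p[:2]-C
print(np.hypot(*v),np.degrees(np.arctan2(v[1],v[0])),np.degrees(y))
for k in range(1,9):
    a=-np.radians(5.5*k);q=C+Ro.from_euler('z',a).as_matrix()[:2,:2]@v
    print(rel([*q,p[2]]),-a)
E
```

```text
clock: 2.2
eef_pos: [492.2, 210.1, 34.4]
eef_rot: [3.14, 0.001, 2.574]
wrist_force: [-1.8, 0.3, 7.6]
finger_gap: 23.9
finger_force: 10.0
81.4549090642287 147.04615688994505 147.46185992163677
[-0.4  7.8  0. ] 0.09599310885968812
[-1.6 15.5  0. ] 0.19198621771937624
[-3.5 23.1  0. ] 0.2879793265790644
[-6.2 30.5  0. ] 0.3839724354387525
[-9.5 37.5  0.1] 0.4799655442984406
[-13.5  44.3   0.1] 0.5759586531581288
[-18.1  50.6   0.1] 0.6719517620178169
[-23.3  56.4   0.1] 0.767944870877505
```

```bash
python3 -m crank '[[0,-0.4,7.8,0,0,0,0.096],[0,-1.6,15.5,0,0,0,0.192],[0,-3.5,23.1,0,0,0,0.288],[0,-6.2,30.5,0,0,0,0.384],[0,-9.5,37.5,0,0,0,0.48],[0,-13.5,44.3,0,0,0,0.576],[0,-18.1,50.6,0,0,0,0.672],[0,-23.3,56.4,0,0,0,0.768],[0,-23.3,56.4,0,0,0,0.768],[0,-23.3,56.4,0,0,0,0.768]]'
python3 -m crank '[[20,0,0,0,0,0,0],[50,0,0,0,0,0,0],[50,0,0,0,0,0,0],[50,0,0,-40,0,0,0],[50,0,0,-85,0,0,0],[50,-40,0,-130,0,0,0],[50,40,0,-150,0,0,0],[50,80,0,-150,0,0,0],[50,120,0,-150,0,0,0],[50,120,0,-150,0,0,0]]'
python3 - <<'E'
from h import *
import time
P=[optics.camera("top")[0].astype(float) for _ in range(6)]; p=np.mean(P[1:],0)
np.savez('pics/top3',p=p)
c=cv2.resize(cv2.convertScaleAbs(p[145:245,150:250,::-1],alpha=1.5),(600,600),interpolation=cv2.INTER_CUBIC)
cv2.imwrite('pics/crop3.png',c)
E
```

```text
clock: 3.2
eef_pos: [542.3, 245.3, 34.4]
eef_rot: [3.14, -0.001, 1.805]
wrist_force: [-1.3, 1.5, 5.9]
finger_gap: 24.0
finger_force: 10.0
clock: 4.2
eef_pos: [512.0, 365.7, 183.6]
eef_rot: [3.141, -0.001, 1.81]
wrist_force: [-0.1, 0.6, -0.5]
finger_gap: 47.0
finger_force: 0.0
```

View pics/crop3.png

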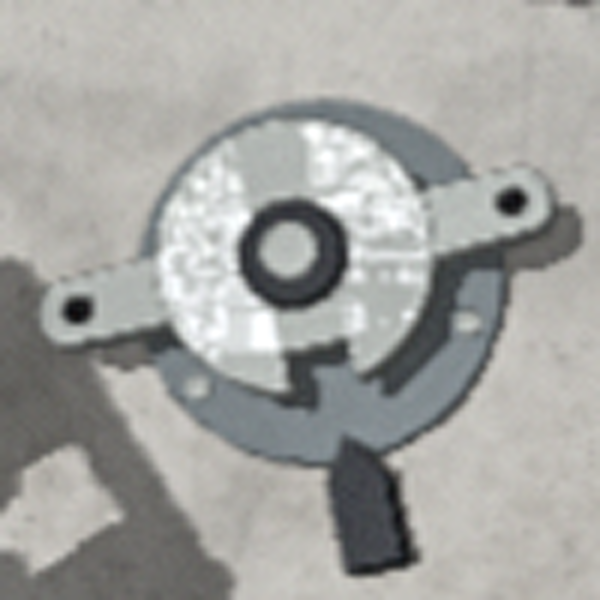

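Notch now faces roughly down to the pointer; ear holes at crop (78,309) and (512,201), pointer tip (343,440). Now a finer measurement of the residual, using both cameras with depth.

Run:
```python
from h import *
A=lambda v:np.degrees(np.arctan2(v[1],v[0]))
for n in("top","side"):
    R_=[optics.camera(n) for _ in range(6)]
    p=np.mean([r[0] for r in R_],0); d=np.median([r[1] for r in R_],0)
    np.savez('pics/f_'+n,p=p,d=d)
    vv,uu=np.mgrid[:420,:560]; o,r=rays(n,np.c_[uu.ravel(),vv.ravel()])
    W=(o+r*d.ravel()[:,None]).reshape(420,560,3)
    mx=p.max(2); near=np.hypot(W[...,0]-560.5,W[...,1]-165.8)
    # holes
    m=((mx<75)&(near<95)&(near>68)&(W[...,2]>38)&(W[...,2]<70)).astype('uint8')
    k,l,st,ce=cv2.connectedComponentsWithStats(m)
    H=[]
    for i in range(1,k):
        if st[i,4]>3:
            x,y,w,h=st[i,:4]; s=p[y-3:y+h+3,x-3:x+w+3].max(2); wt=np.clip(130-s,0,None); g=np.mgrid[y-3:y+h+3,x-3:x+w+3]
            c=[(g[1]*wt).sum()/wt.sum(),(g[0]*wt).sum()/wt.sum()]; q=onplane(n,[c],56)[0]; print(n,'hole',st[i],np.round(c,1),q[:2].round(1)); H.append(q)
    # pointer top by depth
    t=(mx<90)&(near<118)&(near>58)&(W[...,2]>26)&(W[...,2]<34)&(W[...,0]<520)
    v,u=np.nonzero(t); P=onplane(n,np.c_[u,v],30)[:,:2].astype('float32')
    vx=cv2.fitLine(P,cv2.DIST_L2,0,.01,.01).ravel(); print('ptr n',len(P),'cen',P.mean(0),'dir',A(vx[:2]))
    box=cv2.minAreaRect(P);print(box)
    if len(H)==2:
        c=(H[0]+H[1])/2; print('mid',c[:2],'ear',A(H[0]-H[1]),'ptr from axis',A(P.mean(0)-c[:2]))
    np.set_printoptions(linewidth=200)
```

```text
top hole [233 176   5   5  19] [235.5 178.3] [578.1  87.1]
top hole [232 179  11   8  18] [237.3 183.5] [566.5  83.2]
top hole [160 194   6   5  21] [162.2 196.3] [543.  245.2]
top hole [163 201   9   3  14] [167.2 202.6] [528.9 234.2]
ptr n 193 cen [472.2334  147.30098] dir 13.655656
((475.1846923828125, 147.95587158203125), (49.115882873535156, 21.492809295654297), 12.263227462768555)
side hole [251 172   4   2   8] [252.  172.1] [542.5 248.1]
side hole [248 174   4   7  19] [249.1 176.9] [525.6 222.3]
side hole [288 193   6   3  12] [290.2 195.3] [574.6  83. ]
side hole [284 195  13   9  89] [289. 200.] [562.5  62.4]
ptr n 100 cen [470.77048 142.84898] dir 16.80454
((472.91357421875, 143.3648681640625), (49.84312438964844, 24.889244079589844), 13.365792274475098)
```

```bash
python3 -c "
from cell import manip
print(manip.sign_off())"
```

```text
the job is handed in; nothing more can be done
None
```

I turned the notched flange about 44° so its notch faces its pointer, to within about 1° by the top camera (the rougher side view read up to about 3–6° off). The flat-sided flange was not touched, and I handed the job in at about 5 s with the gripper clear.

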